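# Lay the tie rod in the V-blocks and swing the clamp strap over

## Task

Set the tie rod up for work on its thread: lay it down into both V-blocks of the clamping fixture, about centred lengthwise so that the eye and the lock nut stick out past the blocks on either side (either way round). Then swing the blue clamp strap with the black knob all the way round to its stop, so that it lies square across the rod, and let go.

Things in the scene. Friction and masses are not known exactly. Their poses are not given: they have to be found in the camera images.
- rod_mid (a point): Middle of the loose steel tie rod, on its axis. The rod is 322 mm long along its own y: a round shank 12 mm thick, a flat eye (33 x 22 mm) at y -161 to -128 mm, a hexagonal lock nut (26 mm) at y +113 to +124 mm. About 0.36 kg, balances 24 mm from here towards the eye. It lies flat on the cabinet top, axis 11 mm above it, y pointing roughly away from the robot.
- fixture: Fixed fixture: grey base plate 120 (x) x 170 (y) x 10 mm, origin under its centre, z up; steel V-blocks at y -52 and +52 mm, each 20 mm thick, 44 mm wide, top at 49.5 mm. Their 90 degree Vs (mouth 26 mm) run along y: a seated shank's axis is at x 0, z 45 mm. Between the blocks 84 mm is free down to the plate. The strap's stud (top 79 mm) stands at x -42, y +52 mm.
- strap (a joint): Angle (rad) of the blue clamp strap about its upright stud. 0: at its stop, square across the +y V-block, pointing along the fixture's +x. Grows counter-clockwise from above; at 1.57 it points along +y, clear of the Vs; it starts at 1.5 to 2.1. Friction (about 1 N at the knob) keeps it where left. 22 mm wide, 63 to 71 mm above the cabinet top; its pad ends 2 mm above a seated shank.
- strap_knob (a point): Centre of the black knob on the strap's end, 75 mm from the stud's axis and 86 mm above the cabinet top. The knob is an upright cylinder 16 mm in diameter and 30 mm high (71 to 101 mm above the cabinet top).

How it is judged:
By the outcome, as a careful person would: the job done as asked, in the order asked, and still so for the second after the job is handed in, with the robot touching nothing.
It also fails if it takes over 58 s, if anything falls off the work surface, if the arm or the gripper's body presses on something with over 40 N, if the wrist force passes 120 N, or if a joint passes its speed limit or range.

## Robot

A 7-joint arm with a two-finger parallel gripper is mounted at the origin on a cart in front of the work surface, level with it; the furniture and walls round the work are solid. World frame = base frame: x ahead of the robot, y to its left, z up, the work surface at z = 0. Lengths are in m, angles in rad, forces in N, time in s.
With the tool pointing down it reaches from about 0.4 to 0.875 m from the base axis. Payload 19.3 kg.
Tool frame: the origin (TCP) lies on the centre line of the jaws, within the pads' length; the fingertips stand 14 mm ahead of it and the grasp point (between the pads) lies 5 mm behind it; y points along the fingers, x is the direction in which the jaws open and shut, and the axes are right-handed (so a half turn about y gives the same grasp; the last joint's range is limited). The gripper opens to 85 mm and grips with 20 to 120 N. Pads are 22 mm wide; open, the fingers measure 114 mm over their backs; the gripper's body (76 mm by 85 mm) begins 54 mm behind the grasp point. The pads swing forward as they close: fully open they stand 13 mm farther back than shut.
Start: joints at [-1.17, 0.521, -0.036, 1.599, 0.021, 1.021, -0.113], TCP at [0.284, 0.557, 0.245] pointing down, gripper open.
Joint ranges: [-2.91, 2.91], [-0.3, 2.13], [-1.5, 1.42], [0.17, 2.43], [-1.26, 4.41], [0.16, 1.93], [-2.52, 2.52]. Speed limits (rad/s): [1.89, 1.89, 2.39, 2.39, 3.01, 3.01, 3.01].

## Interface

Orientations are given as [roll, pitch, yaw] about the fixed x, y, z axes, in that order (R = Rz(yaw) Ry(pitch) Rx(roll)).
In Python, from workcell import monitor, grab_frame, workorder gives the robot as it stands.
- The arm moves only by the tool drive_tool, never from a script. Its argument "steps" is one flat list of numbers, 5 for each row, row after row: the finger opening in mm, from 0 to 85.4, then the shift along the world's x, y, z in mm, then the turn about the world's z in degrees. In form: [fingers, tx, ty, tz, twist, fingers, tx, ty, tz, twist, ...]. A call has exactly 5 rows; each row shifts and turns the commanded pose from where the row before left it; what a row does not reach is not made up. A row lasts 1/12 s, in which the tool goes at most 41.7 mm and 7.16 degrees, less where a joint would pass 70% of its speed; a pose out of reach is approached as far as the arm can. A call is refused whole if a number of a shift passes 41.7 or a number of a turn 7.16, either way. A call with a gripper value outside its range is refused whole. The fingers move at their own pace and stop on an object; "grip_force" is the grip in N (left out, the last holds). Time passes only in rows, so rows that do not move let the fingers close, or fill a call up. It gives the time, the measured TCP pose, the force and the opening at its end, in the units of the state.
- monitor.observe(): the state, without advancing time (a new reading comes with each control period).
- grab_frame(name): name is "scene" or "top"; returns a dict with "frame" (400x640x3 uint8, red, green, blue), "vertical_fov" (degrees; the focal length in pixels is half the picture's height over the tangent of half this angle, whatever the lens; pixels are square), "cx", "cy" (the principal point, pixels), "k1" (the pictures are not rectified: a ray, as slopes to the right and down, at radius r is drawn at 1 + k1 r^2 times it, then the intrinsics apply), "xyz" and "orientation" of the camera in the world. Camera axes: x right, y down, z forward; pixel columns grow to the right and rows downward; lengths in m; the calibration is good to about 2 mm. A picture is of the moment at which its call begins. There is no depth.
- workorder.job_done(): hands the job in, once; it reports no verdict.
The state is a dict: "clock": time; "qpos": joint angles; "qd": joint speeds; "joint_efforts": joint torques, N m; "position": TCP position; "tool_rot": TCP orientation; "force": force on the tool from outside, world axes, zero at the start; "moment": the same for the moment, N m; "grip_width": finger opening in m.
Only numpy, scipy, OpenCV 4.12 (cv2) and the standard library are available. Lean on these libraries where they do the work, as an engineer would, in place of code of your own. Each camera call takes 0.05 s, during which the arm holds its last target. There are 200 camera calls.

## Working session

There is one attempt and no reset: what is moved stays moved. The work goes in short steps, Python scripts to look and compute and a tool call to move; the robot and the scene stay as the last step left them, time stands still between calls to the robot, and variables do not carry over. Pictures are saved under pics/ and viewed, about 8 in all and at most 12, crops included, and the job is handed in when it is done.

Besides the shell and the picture viewer there is one more tool, called after ">>>" in YAML: its name, and indented under it one key for each argument. drive_tool: Moves the arm, as the interface text tells. Its arguments: {"type":"object","properties":{"steps":{"type":"array"},"grip_force":{"type":"number"}},"required":["steps"]}

```bash
mkdir -p pics; cat > h.py <<'E'
import numpy as np, cv2
from scipy.spatial.transform import Rotation as R
from workcell import monitor, grab_frame, workorder
def cam(d):
    f=200/np.tan(np.radians(d["vertical_fov"])/2)
    return f,R.from_euler('xyz',d["orientation"]).as_matrix() if np.size(d["orientation"])==3 else np.array(d["orientation"]),np.array(d["xyz"])
def proj(d,P):
    f,M,t=cam(d); p=(np.atleast_2d(P)-t)@M; s=p[:,:2]/p[:,2:]; s=s*(1+d["k1"]*(s**2).sum(1,keepdims=True))
    return s*f+[d["cx"],d["cy"]]
def ray(d,uv):
    f,M,t=cam(d); s0=(np.array(uv,float)-[d["cx"],d["cy"]])/f; s=s0.copy()
    for _ in range(20): s=s0/(1+d["k1"]*(s@s))
    return t,M@np.append(s,1)
def onz(d,uv,z):
    t,v=ray(d,uv); return t+v*(z-t[2])/v[2]
def tri(d1,a,d2,b):
    t1,v1=ray(d1,a);t2,v2=ray(d2,b); k=np.linalg.lstsq(np.c_[v1,-v2],t2-t1,rcond=None)[0]
    p,q=t1+k[0]*v1,t2+k[1]*v2; return (p+q)/2,np.linalg.norm(p-q)
def save(n,im): cv2.imwrite(f'pics/{n}.png',im[:,:,::-1])
E
python3 - <<'E'
from h import *
import pickle
for n in("scene","top"):
    d=grab_frame(n); pickle.dump(d,open(n+'0.pkl','wb')); save(n+'0',d["frame"]); print({k:v for k,v in d.items() if k!="frame"})
print(monitor.observe())
E
```

```text
{'vertical_fov': 54.07293688751985, 'cx': 320.9966547162489, 'cy': 202.82603787848976, 'k1': -0.026976389258133327, 'xyz': array([ 0.0526494 , -0.59528017,  0.43462414]), 'orientation': array([-2.00088748,  0.00431235, -0.69277353])}
{'vertical_fov': 47.24999422175385, 'cx': 321.8747890068692, 'cy': 199.73416810005475, 'k1': -0.0050014516606918915, 'xyz': array([ 0.3747889 , -0.01089057,  0.96982991]), 'orientation': array([-2.96073248,  0.03639172, -1.55427951])}
{'clock': 0.1, 'qpos': array([-1.17023026,  0.52194613, -0.03633375,  1.59991587,  0.02120493,
        1.02107145, -0.11278989]), 'qd': array([-0.00358376, -0.00142428, -0.00143361, -0.00231886,  0.00095613,
        0.00094829, -0.00048021]), 'joint_efforts': array([ 4.32041968e-03, -9.28476548e+01,  1.98462121e+00, -3.70531762e+01,
        1.82099396e-02,  5.55989012e-03,  6.66053734e-05]), 'position': array([0.28338703, 0.55676716, 0.24480094]), 'tool_rot': array([-1.57086201e+00,  9.53439172e-04,  1.10003679e+00]), 'force': array([-0.43106403,  0.21572757,  0.13758317]), 'moment': array([ 0.00064924, -0.00907262, -0.02244531]), 'grip_width': 0.08537111685460697}
```

View pics/scene0.png

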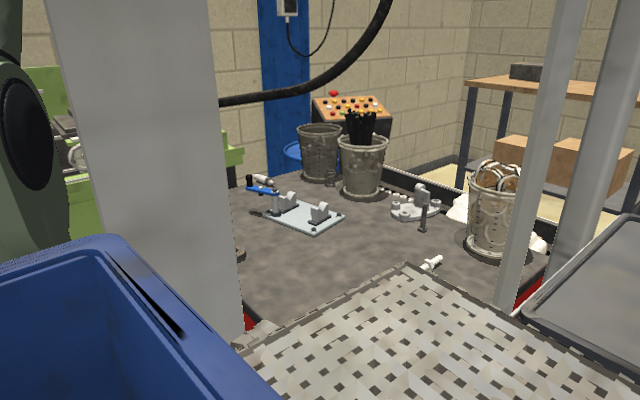

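View pics/top0.png

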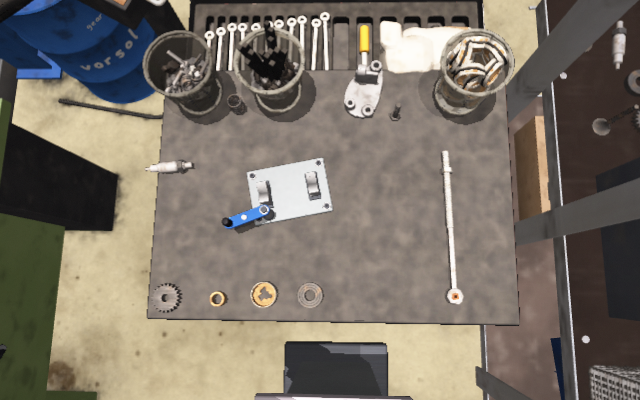

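The scene view shows the fixture around (305,215) with the strap knob near (250,182). The rod's nut end just shows at (432,262). In the top view, the rod runs from the eye at (455,297) to its far end at (445,152). The fixture plate is centred near (289,191), and the knob is at (227,223).

```bash
python3 - <<'E'
from h import *
import pickle
t=pickle.load(open('top0.pkl','rb'));s=pickle.load(open('scene0.pkl','rb'))
T=t["frame"];S=s["frame"]
r=lambda a,k:cv2.resize(a,None,fx=k,fy=k,interpolation=cv2.INTER_CUBIC)
a=r(T[150:240,215:340],4) #360x500
b=r(S[165:245,240:350],3) #240x330
c=r(S[245:285,400:450],4) #160x200
b2=r(T[145:310,430:475],3.6) #594x162
m=np.zeros((600,800,3),np.uint8)
m[:360,:500]=a; m[360:600,:330]=b; m[370:530,340:540]=c; m[:594,560:722]=b2[:594,:162]
save('m1',m)
for n,uv,z in[('eye',(455,297),.011),('end',(445,152),.011),('knob',(227,223),.1),('plate',(289,191),.01)]: print(n,onz(t,uv,z).round(4))
# shank axis in top: rows 170..280 bright centroid
g=cv2.cvtColor(T,cv2.COLOR_RGB2GRAY).astype(float)
P=[]
for v in range(150,306,2):
    w=np.clip(g[v,435:470]-130,0,None)
    if w.sum()>0: P.append((v,(w*np.arange(435,470)).sum()/w.sum(),(w>0).sum()))
print(np.round(P,1).tolist())
E
```

```text
eye [ 0.3513 -0.2473  0.011 ]
end [ 0.6567 -0.2367  0.011 ]
knob [0.4859 0.2061 0.1   ]
plate [0.5682 0.0979 0.01  ]
[[150.0, 449.1, 23.0], [152.0, 448.3, 29.0], [154.0, 449.1, 28.0], [156.0, 448.2, 26.0], [158.0, 446.8, 19.0], [160.0, 446.1, 15.0], [162.0, 445.9, 15.0], [164.0, 446.4, 21.0], [166.0, 446.2, 21.0], [168.0, 447.3, 13.0], [170.0, 447.4, 11.0], [172.0, 446.6, 7.0], [174.0, 446.7, 9.0], [176.0, 446.8, 7.0], [178.0, 446.9, 7.0], [180.0, 447.2, 11.0], [182.0, 447.4, 14.0], [184.0, 448.2, 15.0], [186.0, 448.4, 16.0], [188.0, 448.1, 13.0], [190.0, 448.0, 15.0], [192.0, 448.7, 20.0], [194.0, 449.3, 20.0], [196.0, 449.9, 20.0], [198.0, 450.0, 20.0], [200.0, 450.1, 19.0], [202.0, 449.4, 16.0], [204.0, 449.3, 18.0], [206.0, 448.7, 21.0], [208.0, 448.8, 22.0], [210.0, 448.9, 14.0], [212.0, 449.4, 14.0], [214.0, 449.5, 18.0], [216.0, 449.8, 15.0], [218.0, 450.0, 15.0], [220.0, 449.9, 13.0], [222.0, 449.8, 11.0], [224.0, 450.2, 12.0], [226.0, 450.1, 18.0], [228.0, 450.6, 19.0], [230.0, 451.0, 20.0], [232.0, 450.5, 17.0], [234.0, 451.0, 17.0], [236.0, 450.9, 14.0], [238.0, 451.3, 20.0], [240.0, 451.9, 16.0], [242.0, 452.1, 18.0], [244.0, 452.7, 20.0], [246.0, 453.0, 20.0], [248.0, 452.9, 17.0], [250.0, 451.8, 20.0], [252.0, 451.6, 22.0], [254.0, 451.4, 19.0], [256.0, 451.2, 15.0], [258.0, 451.0, 13.0], [260.0, 451.4, 16.0], [262.0, 451.8, 22.0], [264.0, 452.2, 23.0], [266.0, 452.1, 27.0], [268.0, 452.1, 27.0], [270.0, 451.8, 25.0], [272.0, 452.3, 24.0], [274.0, 452.8, 23.0], [276.0, 453.6, 18.0], [278.0, 453.8, 14.0], [280.0, 453.9, 13.0], [282.0, 453.6, 9.0], [284.0, 452.9, 16.0], [286.0, 453.1, 19.0], [288.0, 453.9, 16.0], [290.0, 454.8, 16.0], [292.0, 454.7, 20.0], [294.0, 454.6, 21.0], [296.0, 454.5, 23.0], [298.0, 454.9, 25.0], [300.0, 455.2, 26.0], [302.0, 455.4, 24.0], [304.0, 456.1, 16.0]]
```

View pics/m1.png

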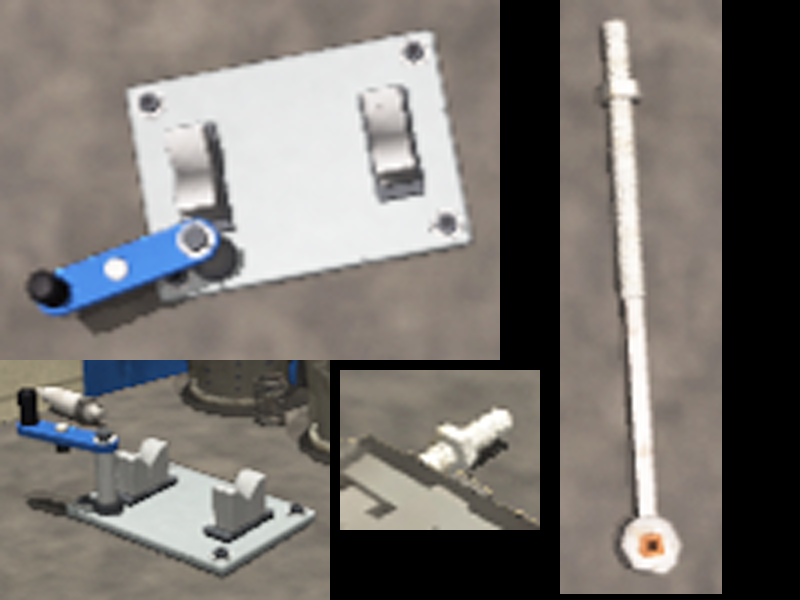

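```bash
cat > fit.py <<'E'
from h import *
import pickle
from scipy.optimize import least_squares
t=pickle.load(open('top0.pkl','rb'));s=pickle.load(open('scene0.pkl','rb'))
cv=lambda p,k,o,off:((np.array(p,float)-off+.5)/k-.5)+o
def fit(obs,x0,lab):
    def res(q):
        M=R.from_euler('z',q[3]).as_matrix()
        return np.concatenate([proj(d,M@np.array(P)/1000+q[:3])[0]-uv for d,P,uv in obs])
    o=least_squares(res,x0,x_scale=[.1,.1,.1,1]); print(lab,o.x.round(4),'yaw deg',np.degrees(o.x[3]).round(2)); print(o.fun.reshape(-1,2).round(1).tolist()); return o.x
A=lambda p:cv(p,4,(215,150),(0,0)); B=lambda p:cv(p,3,(240,165),(0,360)); C=lambda p:cv(p,4,(400,245),(340,370)); D=lambda p:cv(p,3.6,(430,145),(560,0))
F=fit([(t,(60,85,10),A((127,89))),(t,(60,-85,10),A((433,31))),(t,(-60,-85,10),A((470,243))),(t,(-42,52,79),A((194,236))),
 (s,(-60,-85,10),B((223,572))),(s,(60,-85,10),B((315,512))),(s,(-42,52,79),B((102,439)))],[.57,.1,0,.18],'fixture')
Rd=fit([(t,(0,161,0),D((614,20))),(t,(0,-144.5,0),D((651,545))),(t,(0,118.5,0),D((621,91))),(s,(0,118.5,0),C((460,442))),(s,(0,161,0),C((505,414)))],[.5,-.24,.011,-1.5],'rod')
k,e=tri(t,A((42,284)),s,B((26,392))); print('knob top',k.round(4),e.round(4))
st=R.from_euler('z',F[3]).apply([-.042,.052,0])+F[:3]; d=k-st; print('stud',st.round(4),'len',np.hypot(*d[:2]),'angle',np.arctan2(d[1],d[0])-F[3])
E
python3 fit.py
```

```text
fixture [ 0.5693  0.0993 -0.006   0.2004] yaw deg 11.48
[[-0.5, 0.0], [-0.6, 0.0], [0.4, 0.3], [-0.2, 0.6], [0.0, 0.1], [0.7, 1.2], [0.8, -1.2]]
rod [ 0.4983 -0.2417  0.0145 -1.5373] yaw deg -88.08
[[0.5, 0.2], [0.1, -0.3], [-0.1, -0.3], [-0.8, 0.5], [0.3, -0.5]]
knob top [0.4901 0.2113 0.0967] 0.0019
stud [ 0.5178  0.1419 -0.006 ] len 0.07475535427958165 angle 1.7502622428538805
```

>>> drive_tool:
  steps: [60,19.5,-36,0,2.9,60,19.5,-36,0,2.9,60,19.5,-36,0,2.9,60,19.5,-36,0,2.9,60,19.5,-36,0,2.9]
  grip_force: 60

```text
clock: 0.52
position: [0.3814, 0.375, 0.2451]
tool_rot: [-1.571, 0.0, 1.356]
force: [0.3, 0.3, 0.2]
grip_width: 0.0599
```

>>> drive_tool:
  steps: [60,19.5,-36,0,2.9,60,19.5,-36,0,2.9,60,19.5,-36,0,2.9,60,19.5,-36,0,2.9,60,19.5,-36,0,2.9]

```text
clock: 0.93
position: [0.479, 0.195, 0.2453]
tool_rot: [-1.571, 0.0, 1.609]
force: [0.1, 0.4, 1.1]
grip_width: 0.0601
```

>>> drive_tool:
  steps: [60,0,-36.6,0,0,60,0,-36.6,0,0,60,0,-36.6,0,0,60,0,-36.6,0,0,60,0,-36.6,0,0]

```text
clock: 1.35
position: [0.478, 0.0122, 0.2452]
tool_rot: [-1.571, 0.0, 1.606]
force: [1.2, 0.9, -0.3]
grip_width: 0.06
```

>>> drive_tool:
  steps: [50,0,-36.6,0,0,50,0,-36.6,0,0,50,0,-36.6,0,0,50,0,-36.6,0,0,50,0,-36.6,0,0]

```text
clock: 1.77
position: [0.478, -0.1708, 0.2452]
tool_rot: [-1.571, -0.0, 1.606]
force: [0.5, 0.2, 0.1]
grip_width: 0.0499
```

>>> drive_tool:
  steps: [50,0,-36.6,-20,0,50,0,-36.6,-20,0,50,0,0,-35,0,50,0,0,-35,0,50,0,0,-30,0]

```text
clock: 2.18
position: [0.4777, -0.2425, 0.1032]
tool_rot: [-1.57, -0.0, 1.605]
force: [0.8, -0.6, -0.2]
grip_width: 0.05
```

```bash
python3 - <<'E'
from h import *
o=monitor.observe(); print(o)
d=grab_frame("top"); save('t1',cv2.resize(d["frame"][120:330,340:560],None,fx=2.8,fy=2.8,interpolation=cv2.INTER_CUBIC))
E
sed -i 's/^    o=least_squares.*x_scale.*; print/    z0=x0[2]; _r=res\n    res2=lambda q:_r([q[0],q[1],z0,q[2]])\n    p=least_squares(res2,[x0[0],x0[1],x0[3]]); print("fixed z",p.x.round(4))\n&/' fit.py; sed -i 's/; print$//' fit.py; python3 fit.py
```

```text
{'clock': 2.1833, 'qpos': array([ 0.29809007,  0.58733092,  0.08339518,  1.95188336, -0.08099732,
        0.60639346,  2.03908185]), 'qd': array([ 0.05985256,  0.58139022, -0.10045609,  0.180433  , -0.06253986,
       -0.75445116,  0.05507318]), 'joint_efforts': array([ 1.48841109e+00, -9.47162676e+01,  6.84086770e+00, -2.53987330e+01,
        2.68999273e-01,  2.23327383e+00, -8.42101662e-02]), 'position': array([ 0.47771091, -0.24254046,  0.10320891]), 'tool_rot': array([-1.56997435e+00, -2.96256335e-04,  1.60487844e+00]), 'force': array([ 0.77247351, -0.56618481, -0.20872   ]), 'moment': array([-0.02156729,  0.00149074, -0.01995123]), 'grip_width': 0.049965190982690304}
fixed z [0.5675 0.0976 0.1994]
fixture [ 0.5693  0.0993 -0.006   0.2004] yaw deg 11.48
[[-0.5, 0.0], [-0.6, 0.0], [0.4, 0.3], [-0.2, 0.6], [0.0, 0.1], [0.7, 1.2], [0.8, -1.2]]
fixed z [ 0.4996 -0.2419 -1.5332]
rod [ 0.4983 -0.2417  0.0145 -1.5373] yaw deg -88.08
[[0.5, 0.2], [0.1, -0.3], [-0.1, -0.3], [-0.8, 0.5], [0.3, -0.5]]
knob top [0.4901 0.2113 0.0967] 0.0019
stud [ 0.5178  0.1419 -0.006 ] len 0.07475535427958165 angle 1.7502622428538805
```

View pics/t1.png

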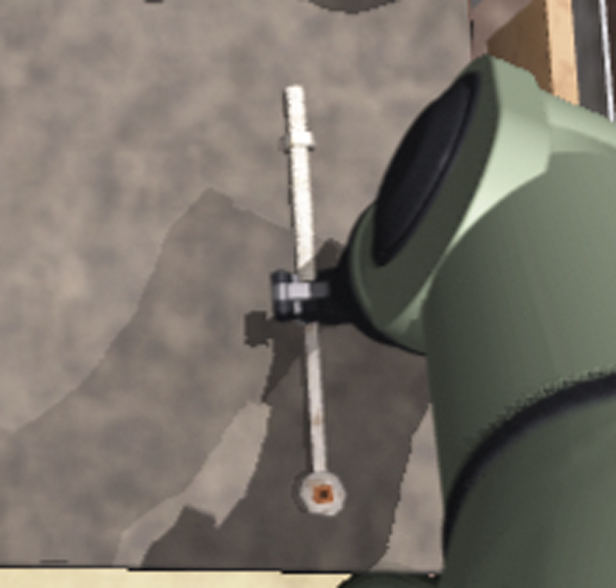

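The picture shows the open jaws straddling the shank at about (300,295), square to the rod and clear of the table. I'll go down and grip.

>>> drive_tool:
  steps: [40,0,0,-30,0,40,0,0,-25,0,40,0,0,-15,0,40,0,0,-10,0,40,0,0,-5,0]

```text
clock: 2.65
position: [0.4784, -0.242, 0.0198]
tool_rot: [-1.57, -0.0, 1.606]
force: [0.9, 0.8, -0.7]
grip_width: 0.04
```

>>> drive_tool:
  steps: [40,0,0,0,0,5,0,0,0,0,5,0,0,0,0,5,0,0,0,0,5,0,0,0,0]

```text
clock: 3.07
position: [0.4791, -0.2423, 0.0216]
tool_rot: [-1.572, 0.001, 1.606]
force: [-0.8, 1.0, 9.9]
grip_width: 0.0095
```

>>> drive_tool:
  steps: [5,0,0,0,0,5,0,0,0,0,5,0,0,0,0,5,0,0,0,0,5,0,0,0,0]

```text
clock: 3.48
position: [0.4791, -0.2423, 0.0216]
tool_rot: [-1.572, 0.001, 1.606]
force: [-1.3, 1.2, 11.1]
grip_width: 0.0096
```

Width reads 9.6 mm with 11 N upward, so the grip may be marginal. I'll lift a little and check.

>>> drive_tool:
  steps: [5,0,0,4,0,5,0,0,4,0,5,0,0,4,0,5,0,0,4,0,5,0,0,4,0]

```text
clock: 3.9
position: [0.4785, -0.2422, 0.0409]
tool_rot: [-1.571, 0.0, 1.606]
force: [0.4, -0.2, -4.3]
grip_width: 0.0097
```

```bash
python3 - <<'E'
from h import *
o=monitor.observe(); print(o["position"],o["force"],o["moment"],o["grip_width"])
d=grab_frame("top");e=grab_frame("scene")
m=np.zeros((590,800,3),np.uint8)
r=lambda a,k:cv2.resize(a,None,fx=k,fy=k,interpolation=cv2.INTER_CUBIC)
m[:588,:420]=r(d["frame"][120:330,390:540],2.8); m[:400,430:790]=r(e["frame"][200:300,370:460],4)
save('t2',m)
E
```

```text
[ 0.47854736 -0.24216125  0.04088873] [ 0.3743058  -0.21800932 -4.34209518] [ 0.01155893 -0.03330869  0.01418222] 0.009716863637220567
```

View pics/t2.png

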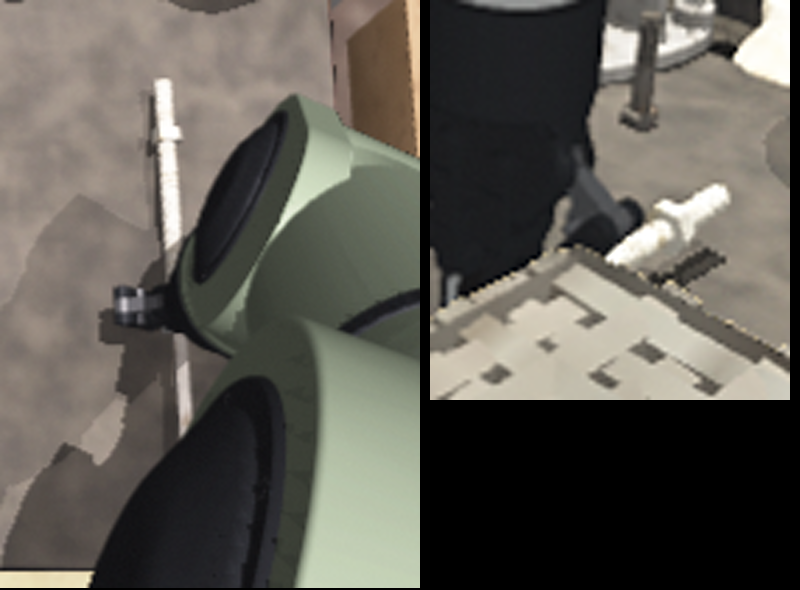

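The rod is lifted: its shadow is detached and the force is -4.3 N, about its weight. Next I'll measure its height and tilt, then lift higher.

```bash
cat > f2.py <<'E'
from fit import *
for n,a,b in(('nut',(170,132),(680,220)),('tip',(163,80),(725,189))):
    print(n,tri(t,cv(a,2.8,(390,120),0),s,cv(b,4,(370,200),(430,0))))
fit([(t,(0,161,0),cv((163,80),2.8,(390,120),0)),(t,(0,118.5,0),cv((170,132),2.8,(390,120),0)),(t,(0,-90,0),cv((184,420),2.8,(390,120),0)),(s,(0,118.5,0),cv((680,220),4,(370,200),(430,0))),(s,(0,161,0),cv((725,189),4,(370,200),(430,0)))],[.5,-.24,.03,-1.5],'rodheld')
E
python3 f2.py | tail -6
```

```text
stud [ 0.5178  0.1419 -0.006 ] len 0.07475535427958165 angle 1.7502622428538805
nut (array([ 0.61791267, -0.24140684,  0.0349562 ]), np.float64(0.0005286236106107837))
tip (array([ 0.65859475, -0.2380264 ,  0.03450125]), np.float64(0.0014514850274219206))
fixed z [ 0.4995 -0.2433 -1.543 ]
rodheld [ 0.4976 -0.2427  0.0353 -1.5505] yaw deg -88.84
[[1.0, -0.3], [-0.4, 0.7], [0.2, -1.1], [-1.2, -0.0], [0.3, 0.0]]
```

>>> drive_tool:
  steps: [5,0,0,20,0,5,0,0,25,0,5,0,0,25,0,5,0,0,25,0,5,0,0,25,0]
  grip_force: 80

```text
clock: 4.42
position: [0.4782, -0.242, 0.1614]
tool_rot: [-1.57, -0.0, 1.606]
force: [0.4, -0.3, -3.6]
grip_width: 0.0083
```

>>> drive_tool:
  steps: [5,0,36,0,0,5,0,36,0,0,5,0,36,0,0,5,0,36,0,0,5,0,36,0,0]
  grip_force: 65

```text
clock: 4.83
position: [0.4781, -0.0606, 0.1604]
tool_rot: [-1.571, -0.0, 1.606]
force: [1.2, 0.4, -3.7]
grip_width: 0.0085
```

>>> drive_tool:
  steps: [5,8,36,0,-6.7,5,8,36,0,-6.7,5,8,36,0,-6.7,5,8,36,0,-6.7,5,8,36,0,-6.7]

```text
clock: 5.25
position: [0.5184, 0.1198, 0.1603]
tool_rot: [-1.571, 0.0, 1.016]
force: [1.6, -0.8, -4.5]
grip_width: 0.0087
```

>>> drive_tool:
  steps: [5,9,0,0,-6.7,5,9,0,0,-6.7,5,9,0,0,-6.7,5,9,0,0,-6.7,5,10,0,0,-6.7]

```text
clock: 5.67
position: [0.5646, 0.118, 0.1602]
tool_rot: [-1.571, 0.001, 0.431]
force: [-0.1, -0.0, -3.8]
grip_width: 0.0081
```

>>> drive_tool:
  steps: [5,0,0,0,-6.8,5,0,0,0,-6.8,5,0,0,-10,0,5,0,0,-10,0,5,0,0,-10,0]

```text
clock: 6.08
position: [0.564, 0.118, 0.1289]
tool_rot: [-1.571, 0.001, 0.204]
force: [0.2, -0.7, -4.1]
grip_width: 0.0089
```

```bash
python3 - <<'E'
from h import *
import pickle
o=monitor.observe(); print(o["position"],o["tool_rot"],o["force"],o["moment"],o["grip_width"])
d=grab_frame("top");e=grab_frame("scene"); pickle.dump((d["frame"],e["frame"]),open('t3.pkl','wb'))
m=np.zeros((590,800,3),np.uint8)
r=lambda a,k:cv2.resize(a,None,fx=k,fy=k,interpolation=cv2.INTER_CUBIC)
m[:240,:800]=r(d["frame"][160:220,200:400],4)[:,:800]; m[245:590,:600]=r(e["frame"][145:260,220:420],3)
save('t3',m)
E
```

```text
[0.56404568 0.11804403 0.12893745] [-1.57068146e+00  7.62112490e-04  2.03954751e-01] [ 0.23804061 -0.70769175 -4.14052274] [-0.01206377  0.00597363 -0.01724709] 0.008910085117148322
```

View pics/t3.png

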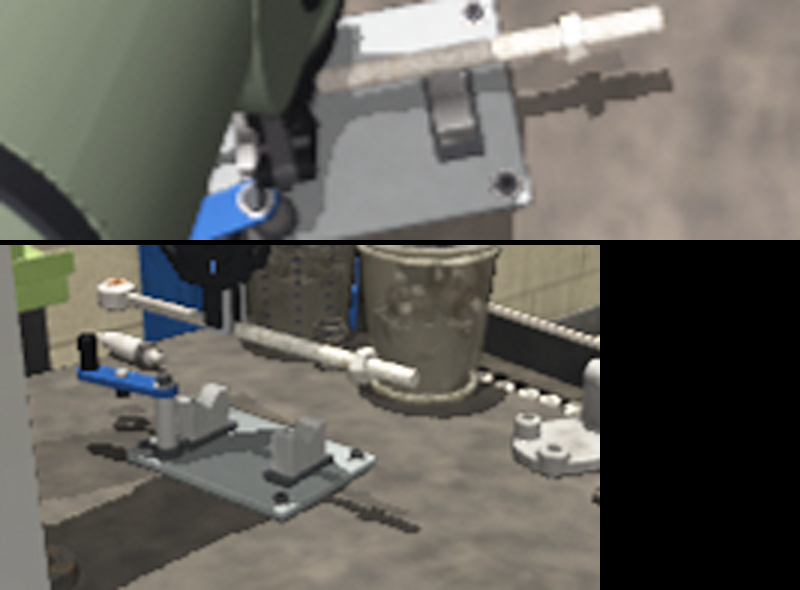

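The rod is held level over the fixture, with the eye at the stud side (115,293 in the lower crop) and the nut at (362,364). I'll fit the held rod against the fixture.

```bash
cat > f3.py <<'E'
from fit import *
a=lambda p:cv(p,4,(200,160),0); b=lambda p:cv(p,3,(220,145),(0,245))
obs=[(t,161,a((661,17))),(t,118.5,a((572,37))),(s,-144.5,b((115,293))),(s,118.5,b((362,365))),(s,161,b((416,378)))]
def pt(q,y): return q[:3]+R.from_euler('zx',[q[3],q[4]][::1]).apply([0,0,0])+np.array([-np.sin(q[3])*np.cos(q[4]),np.cos(q[3])*np.cos(q[4]),np.sin(q[4])])*y/1000
o=least_squares(lambda q:np.concatenate([proj(d,pt(q,y))[0]-uv for d,y,uv in obs]),[.57,.1,.12,-2.94,0],x_scale=[.1,.1,.1,1,1])
q=o.x;print('rod',q.round(4),'yaw',np.degrees(q[3]),'pitch',np.degrees(q[4]),o.fun.reshape(-1,2).round(1).tolist())
F=np.array(F)
print('mid in fixture mm',(R.from_euler('z',-F[3]).apply(q[:3]-F[:3])*1000).round(1))
for y in(-.052,.052):
    P=[F[:3]+R.from_euler('z',F[3]).apply([x,y+dy,.0495]) for x in(-.022,.022) for dy in(-.01,.01)]
    print('blk top px in m1 crop', ((proj(t,P)-[215,150]+.5)*4-.5).round(0).tolist(), ((proj(s,P)-[240,165]+.5)*3-.5+[0,360]).round(0).tolist())
E
python3 f3.py | tail -5
```

```text
stud [ 0.5178  0.1419 -0.006 ] len 0.07475535427958165 angle 1.7502622428538805
rod [ 5.6600e-01  1.0000e-01  1.1650e-01 -2.9317e+00 -6.0000e-04] yaw -167.9749498748564 pitch -0.03394386166921549 [[-0.7, 0.8], [-0.1, 0.2], [-0.2, 0.1], [1.6, -0.3], [-0.0, -0.0]]
mid in fixture mm [ -3.1   1.4 122.5]
blk top px in m1 crop [[413.0, 169.0], [375.0, 176.0], [398.0, 88.0], [360.0, 95.0]] [[231.0, 499.0], [211.0, 492.0], [266.0, 480.0], [247.0, 473.0]]
blk top px in m1 crop [[216.0, 207.0], [178.0, 214.0], [202.0, 125.0], [164.0, 132.0]] [[132.0, 464.0], [115.0, 458.0], [169.0, 447.0], [151.0, 442.0]]
```

>>> drive_tool:
  steps: [5,2,0,-12,-0.4,5,0,0,-18,0,5,0,0,-15,0,5,0,0,-10,0,5,0,0,-6,0]

```text
clock: 6.6
position: [0.5662, 0.1176, 0.0679]
tool_rot: [-1.571, 0.001, 0.193]
force: [0.0, -0.4, -4.2]
grip_width: 0.0086
```

>>> drive_tool:
  steps: [5,0,0,-3,0,5,0,0,-2,0,5,0,0,-2,0,5,0,0,-1,0,5,0,0,0,0]

```text
clock: 7.02
position: [0.5667, 0.118, 0.0616]
tool_rot: [-1.571, -0.001, 0.193]
force: [0.4, 0.8, -4.1]
grip_width: 0.0086
```

```bash
python3 - <<'E'
from h import *
import pickle
o=monitor.observe(); print(o["position"],o["tool_rot"],o["force"],o["moment"],o["grip_width"])
d=grab_frame("top");e=grab_frame("scene"); pickle.dump((d["frame"],e["frame"]),open('t4.pkl','wb'))
m=np.zeros((590,800,3),np.uint8)
r=lambda a,k:cv2.resize(a,None,fx=k,fy=k,interpolation=cv2.INTER_CUBIC)
m[:240,:800]=r(d["frame"][160:220,200:400],4)[:,:800]; m[245:590,:750]=r(e["frame"][165:234,230:380],5)
save('t4',m)
E
```

```text
[0.56668661 0.11799387 0.0615869 ] [-1.57066321e+00 -5.02211274e-04  1.92550128e-01] [ 0.43456056  0.82373169 -4.11256043] [ 0.01955955  0.02749696 -0.03404645] 0.008604246548225152
```

View pics/t4.png

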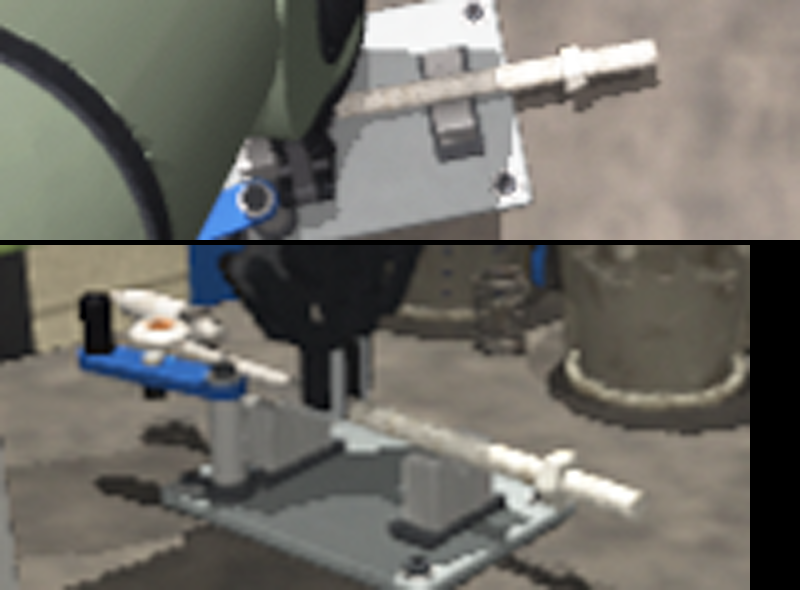

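The rod lies over the V at (448,87) in the top crop, within about 2.5 mm of the block's centre. The scene crop shows it just above the blocks, so I'll keep lowering.

>>> drive_tool:
  steps: [5,-1,0,-2,0,5,0,0,-1,0,5,0,0,-1,0,5,0,0,-1,0,5,0,0,0,0]

```text
clock: 7.53
position: [0.5656, 0.1178, 0.0564]
tool_rot: [-1.571, -0.0, 0.192]
force: [0.6, 0.8, -2.3]
grip_width: 0.0084
```

>>> drive_tool:
  steps: [5,0,0,-1,0,5,0,0,-1,0,5,0,0,-1,0,5,0,0,0,0,5,0,0,0,0]

```text
clock: 7.95
position: [0.5659, 0.1178, 0.0556]
tool_rot: [-1.57, -0.001, 0.192]
force: [-15.4, -2.0, 47.8]
grip_width: 0.0087
```

Contact came at TCP z 0.0556, which puts the axis at about 45 mm: seated. I'll ease off the load, then release and retreat upward.

>>> drive_tool:
  steps: [5,-0.5,0,1,0,5,-0.5,0,0.8,0,5,0,0,0,0,20,0,0,0,0,30,0,0,0,0]

```text
clock: 8.37
position: [0.5645, 0.1179, 0.0551]
tool_rot: [-1.571, 0.0, 0.192]
force: [0.0, 0.0, 0.9]
grip_width: 0.0294
```

>>> drive_tool:
  steps: [36,0,0,0,0,36,0,0,0,0,36,0,0,5,0,36,0,0,15,0,36,0,0,25,0]

```text
clock: 8.78
position: [0.5634, 0.1175, 0.0992]
tool_rot: [-1.571, 0.003, 0.192]
force: [-0.4, 0.0, 0.5]
grip_width: 0.0359
```

>>> drive_tool:
  steps: [36,0,0,35,0,36,0,0,35,0,36,0,0,20,0,36,0,0,0,0,36,0,0,0,0]

```text
clock: 9.2
position: [0.5649, 0.1181, 0.1913]
tool_rot: [-1.57, -0.002, 0.193]
force: [-1.4, 0.5, -0.1]
grip_width: 0.036
```

```bash
python3 - <<'E'
from h import *
import pickle
o=monitor.observe(); print(o["position"],o["tool_rot"],o["force"],o["qpos"])
d=grab_frame("top");e=grab_frame("scene"); pickle.dump((d["frame"],e["frame"]),open('t5.pkl','wb'))
m=np.zeros((590,800,3),np.uint8)
r=lambda a,k:cv2.resize(a,None,fx=k,fy=k,interpolation=cv2.INTER_CUBIC)
m[:240,:800]=r(d["frame"][160:220,200:400],4)[:,:800]; m[245:590,:750]=r(e["frame"][165:234,230:380],5)
save('t5',m)
E
```

```text
[0.56487528 0.1180964  0.19134811] [-1.57019941 -0.00204276  0.19256413] [-1.41840381  0.47118996 -0.12598266] [-0.64426595  0.55722741  0.482367    1.80264809 -0.3303447   0.86002543
  0.18607008]
```

View pics/t5.png

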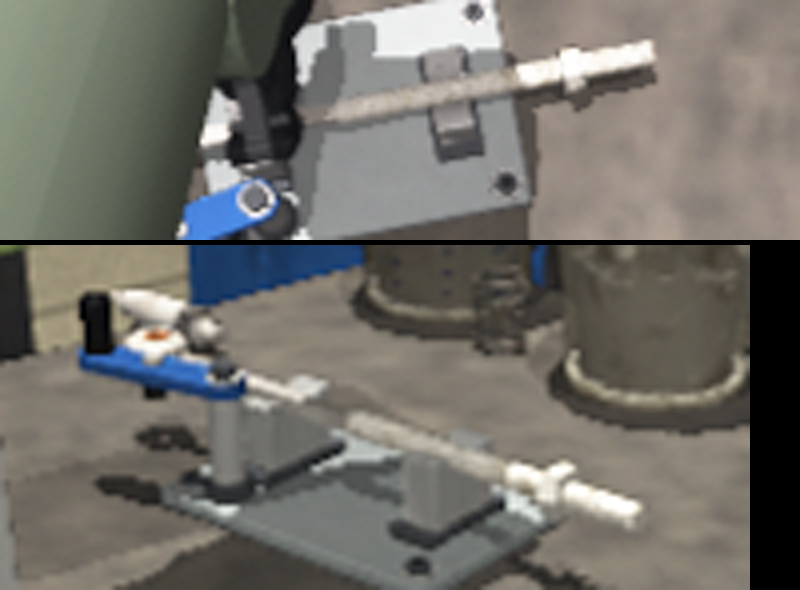

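The rod appears seated in both Vs, with the eye and nut outside the blocks. Now the strap: I'll go above the knob at (0.4895, 0.211) and straddle it tangentially.

>>> drive_tool:
  steps: [48,-19,23,0,2.7,48,-19,23,0,2.7,48,-19,23,0,2.7,48,-18.5,24,0,2.6,48,0,0,-20,0]
  grip_force: 20

```text
clock: 9.72
position: [0.4866, 0.216, 0.171]
tool_rot: [-1.568, -0.001, 0.388]
force: [1.6, 2.1, 0.4]
grip_width: 0.0481
```

>>> drive_tool:
  steps: [48,0,0,-20,0,48,0,0,-15,0,48,0,0,-5,0,48,0,0,0,0,48,0,0,0,0]

```text
clock: 10.13
position: [0.4891, 0.2105, 0.1301]
tool_rot: [-1.571, 0.001, 0.379]
force: [1.1, -0.1, -0.4]
grip_width: 0.0481
```

```bash
python3 - <<'E'
from h import *
o=monitor.observe(); print(o["position"],o["tool_rot"],o["force"],o["grip_width"])
d=grab_frame("top");e=grab_frame("scene")
m=np.zeros((590,800,3),np.uint8)
r=lambda a,k:cv2.resize(a,None,fx=k,fy=k,interpolation=cv2.INTER_CUBIC)
m[:240,:800]=r(d["frame"][180:240,170:370],4)[:,:800]; m[245:590,:750]=r(e["frame"][150:219,220:370],5)
save('t6',m)
E
```

```text
[0.48906443 0.21052954 0.13008156] [-1.57115077e+00  7.94412719e-04  3.78601150e-01] [ 1.09360479 -0.13271478 -0.38967123] 0.048095114926687936
```

View pics/t6.png

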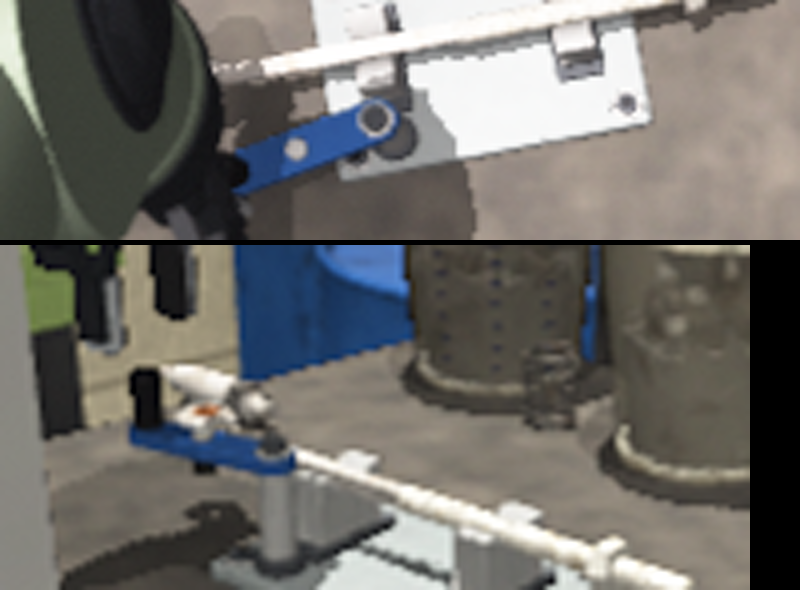

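In the scene crop the jaws straddle the knob: fingers at x≈110 and 160, knob at 145. In the top crop the rod lies in both Vs. I'll go down and close gently.

>>> drive_tool:
  steps: [48,0,0,-15,0,48,0,0,-12,0,48,0,0,-6,0,40,0,0,0,0,20,0,0,0,0]

```text
clock: 10.65
position: [0.4892, 0.2108, 0.0976]
tool_rot: [-1.571, -0.0, 0.379]
force: [-0.0, -0.5, -0.1]
grip_width: 0.0291
```

>>> drive_tool:
  steps: [10,0,0,0,0,10,0,0,0,0,10,0,0,0,0,10,0,0,0,0,10,0,0,0,0]

```text
clock: 11.07
position: [0.4895, 0.211, 0.0978]
tool_rot: [-1.571, -0.001, 0.379]
force: [-0.1, -1.1, 7.6]
grip_width: 0.0148
```

>>> drive_tool:
  steps: [10,6.1,2.1,2,-5,10,6.4,1.6,0,-5,10,6.4,1.1,0,-5,10,6.6,0.5,0,-5,10,6.5,-0.1,0,-5]

```text
clock: 11.48
position: [0.5205, 0.2164, 0.0988]
tool_rot: [-1.571, 0.002, -0.061]
force: [-1.5, -0.0, -8.5]
grip_width: 0.0151
```

>>> drive_tool:
  steps: [10,6.5,-0.7,0,-5,10,6.5,-1.2,0,-5,10,6.2,-1.8,0,-5,10,6.2,-2.3,0,-5,10,5.9,-2.9,0,-5]

```text
clock: 11.9
position: [0.552, 0.2081, 0.0988]
tool_rot: [-1.571, 0.001, -0.497]
force: [-0.5, 3.8, -9.3]
grip_width: 0.015
```

Tracking well with low forces, so I'll do the second half.

>>> drive_tool:
  steps: [10,5.6,-3.3,-1,-5,10,5.3,-3.8,0,-5,10,4.9,-4.3,0,-5,10,4.6,-4.7,0,-5,10,4.1,-5.1,0,-5]

```text
clock: 12.32
position: [0.5773, 0.1868, 0.0986]
tool_rot: [-1.57, 0.001, -0.933]
force: [-0.1, 3.4, 1.5]
grip_width: 0.0147
```

>>> drive_tool:
  steps: [10,3.7,-5.4,0,-5,10,3.2,-5.7,0,-5,10,2.7,-6,0,-5,10,2.1,-6.1,0,-5,10,0,0,0,0]

```text
clock: 12.73
position: [0.5894, 0.1624, 0.0986]
tool_rot: [-1.569, -0.0, -1.284]
force: [4.7, 3.2, 2.2]
grip_width: 0.0146
```

>>> drive_tool:
  steps: [10,0.9,-3.2,0,-2.5,10,0.7,-3.2,0,-2.5,10,0,0,0,0,10,0,0,0,0,10,0,0,0,0]

```text
clock: 13.15
position: [0.5907, 0.1571, 0.0986]
tool_rot: [-1.569, 0.0, -1.362]
force: [5.2, 2.0, 1.0]
grip_width: 0.0143
```

No stop contact yet, so I'll push on in small steps.

>>> drive_tool:
  steps: [10,0.3,-1.5,0,-1,10,0.3,-1.5,0,-1,10,0,0,0,0,10,0,0,0,0,10,0,0,0,0]

```text
clock: 13.57
position: [0.5909, 0.1562, 0.0985]
tool_rot: [-1.57, 0.003, -1.396]
force: [2.5, 12.0, 3.8]
grip_width: 0.015
```

>>> drive_tool:
  steps: [10,0.2,-1.5,0,0,10,0.2,-1.5,0,0,10,0,0,0,0,10,0,0,0,0,10,0,0,0,0]

```text
clock: 13.98
position: [0.591, 0.1558, 0.0985]
tool_rot: [-1.57, 0.007, -1.394]
force: [-0.3, 24.7, 5.1]
grip_width: 0.0145
```

The stop is reached: force rises to 25 N with the knob stationary at (0.591, 0.156), as predicted for angle 0. Now I'll release and retreat.

>>> drive_tool:
  steps: [20,-0.3,2,0,0,35,0,1,0,0,45,0,0,0,0,45,0,0,0,0,45,0,0,5,0]

```text
clock: 14.4
position: [0.5904, 0.1529, 0.1026]
tool_rot: [-1.572, -0.0, -1.401]
force: [-0.2, -0.9, -0.1]
grip_width: 0.0449
```

>>> drive_tool:
  steps: [45,0,0,15,0,45,0,0,25,0,45,0,0,35,0,45,0,0,35,0,45,0,0,10,0]

```text
clock: 14.82
position: [0.5923, 0.1525, 0.229]
tool_rot: [-1.565, 0.0, -1.402]
force: [0.4, 0.6, 0.9]
grip_width: 0.045
```

>>> drive_tool:
  steps: [45,-20,35,0,0,45,-20,35,0,0,45,-20,35,0,0,45,-20,35,0,0,45,-20,35,0,0]

```text
clock: 15.23
position: [0.4897, 0.3296, 0.2242]
tool_rot: [-1.57, 0.001, -1.402]
force: [0.7, 0.7, -0.4]
grip_width: 0.045
```

>>> drive_tool:
  steps: [45,0,35,0,0,45,0,35,0,0,45,0,0,0,0,45,0,0,0,0,45,0,0,0,0]

```text
clock: 15.65
position: [0.491, 0.3975, 0.2238]
tool_rot: [-1.57, -0.001, -1.402]
force: [-1.0, -1.3, -0.3]
grip_width: 0.0449
```

```bash
python3 - <<'E'
from h import *
o=monitor.observe(); print(o["position"],o["force"],o["grip_width"],np.abs(o["qd"]).max())
d=grab_frame("top");e=grab_frame("scene")
m=np.zeros((600,800,3),np.uint8)
r=lambda a,k:cv2.resize(a,None,fx=k,fy=k,interpolation=cv2.INTER_CUBIC)
m[:320,:800]=r(d["frame"][150:230,200:400],4); m[325:600,:700]=r(e["frame"][170:225,240:380],5)
save('t7',m)
E
```

```text
[0.49103738 0.3975017  0.22375553] [-0.96891951 -1.27455411 -0.28785949] 0.044888406128063954 0.017508987090299223
```

View pics/t7.png

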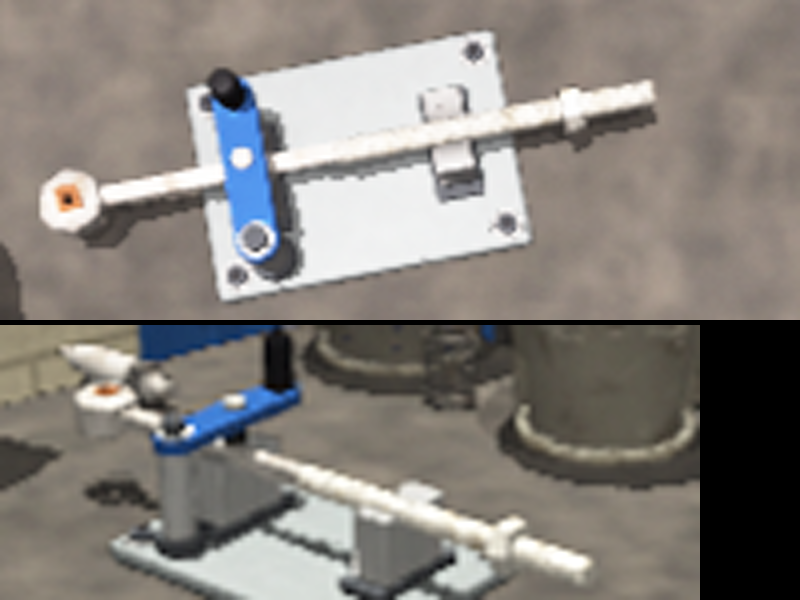

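The last picture shows the strap square across the rod, with the knob at (228,88), the stud at (257,237) and the pad over the shank. The eye at (68,200) and nut at (572,110) stick out past the blocks, and the rod sits in both Vs. The robot is clear, so I'll hand in.

```bash
python3 -c "
from workcell import workorder
print(workorder.job_done())"
```

```text
the job is handed in; nothing more can be done
None
```

The tie rod is lying in both V-blocks with the clamp strap swung square across it. I handed the job in at about 16 s of the 58 s allowed.

- **Rod:** I gripped it near its balance point, turned it about 80° and lowered it until it touched at a height that puts its axis at about 45 mm. In the last picture it is centred lengthwise to about 3 mm. The eye sticks out on the strap side and the lock nut on the other.
- **Strap:** I swung it by its knob until the force rose to 25 N with the knob no longer moving, at the position predicted for angle 0. Then I let go and moved the arm well clear. The last picture shows the strap square, with its pad over the shank.
- **Forces:** The highest end-of-call reading was about 50 N at the wrist. It came while seating the rod; I eased it off before letting go.

Some checks did not agree exactly:
- The camera fit put the fixture about 6 mm too low and the rod about 3.5 mm too high. I used the stated heights and contact force instead.
- The gripper read 8–10 mm on the 12 mm shank, but the rod did not visibly slip.

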